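# Turn a rail module over, snap it on the test rail and tug it

## Robot

A 6-joint arm with a two-finger parallel gripper is mounted at the origin on a cart in front of the work surface, level with it; the furniture and walls round the work are solid. World frame = base frame: x ahead of the robot, y to its left, z up, the work surface at z = 0. Lengths are in m, angles in rad, forces in N, time in s.
With the tool pointing down it reaches from about 0.3 to 0.775 m from the base axis. Payload 14.6 kg.
Tool frame: the origin (TCP) lies at the centre of the arm's flange, where the gripper is bolted on; the fingertips stand 199 mm ahead of it and the grasp point (between the pads) lies ctrl.tcp_to_grasp ahead of it (ctrl.tcp_to_grasp is the distance from the TCP to the grasp point, in m); z points along the fingers, y is the line along which they close (so a half turn about z gives the same grasp; the last joint's range is limited). The gripper opens to 94 mm and grips with 3 to 60 N. Pads are 16 mm wide; open, the fingers measure 119 mm over their backs; the gripper's body (75 mm by 177 mm) begins 78 mm behind the grasp point.
Start: joints at [-1.366, 0.3, 1.521, -0, 1.321, -0.067], TCP at [0.148, -0.53, 0.405] pointing down, gripper open.
Joint ranges: [-3.03, 3.03], [-0.79, 2.21], [0.23, 2.52], [-1.04, 4.18], [0, 3.07], [-2.55, 2.55]. Speed limits (rad/s): [2.22, 2.22, 2.57, 3.14, 3.14, 3.14].

## Interface

Orientations are given as [roll, pitch, yaw] about the fixed x, y, z axes, in that order (R = Rz(yaw) Ry(pitch) Rx(roll)).
In Python, from station import ctrl gives the robot as it stands. The module is installed in compiled form; this text tells all that it offers.
- The arm moves only by the shell command python3 -m jog 'ROWS' [OPENING] [FORCE]. ROWS is JSON, a list of rows, each a list of 6 numbers: the shift along the tool's x, y, z in cm, then the turn, a rotation vector about the tool's x, y, z in rad. In form: [[tx, ty, tz, ax, ay, az], ...]. A call has 1 to 8 rows; each row is the pose to reach, as a shift and turn from the pose commanded when the call began, along the tool's axes at that moment; what a row does not reach only later rows make up. A row lasts 1/10 s, in which the tool goes at most 50 mm and 8.59 degrees, less where a joint would pass 70% of its speed; a pose out of reach is approached as far as the arm can. A call with a gripper value outside its range is refused whole. OPENING is the opening in per cent of the stroke, from 0 (shut) to 100 (fully open), set as the call begins (- or left out, the last holds). The fingers move at their own pace and stop on an object; FORCE is the grip in N (left out, the last holds). Time passes only in rows, so rows that repeat a pose let the fingers close. It gives the time, the measured TCP pose, the force, the opening and the grip force at its end, in the units of the state.
- ctrl.get_obs(): the state, without advancing time (a new reading comes with each control period).
- ctrl.camera(name): name is "scene" or "top" or "wrist"; returns a dict with "img" (384x512x3 uint8, blue, green, red), "intrinsics" (3x3 intrinsics, pixels), "R" (3x3) and "t" (3): a world point X has camera coordinates R X + t. Camera axes: x right, y down, z forward; pixel columns grow to the right and rows downward; lengths in m; the calibration is good to about 2 mm. A picture is of the moment at which its call begins. There is no depth.
- ctrl.hand_in(): hands the job in; it is judged then, once.
The state is a dict: "time_s": time; "qpos": joint angles; "joint_vel": joint speeds; "tau": joint torques, N m; "ee_pos": TCP position; "eef_rot": TCP orientation; "force": force on the tool from outside, world axes, zero at the start; "moment": the same for the moment, N m; "grip_width": finger opening in m; "grip_force": force on a finger pad.
Only numpy, scipy, OpenCV 4.12 (cv2) and the standard library are available. Lean on these libraries where they do the work, as an engineer would, in place of code of your own. Each camera call takes 0.05 s, during which the arm holds its last target. There are 200 camera calls.

## Task

The white module lies face down on the bench: turn it over so that its front faces up, hook it tilted over one lip of the free stretch of metal rail on the grey test board, and push its orange-clip end down until the clip snaps under the other lip. Then tug the clip end straight up with 10 to 20 N for about a second to prove that it holds, and let go, leaving it level on the rail. Leave the screwdriver, tape roll and solder reel alone.

Things in the scene. Friction and masses are not known exactly. Their poses are not given: they have to be found in the camera images.
- module_center (a point): Centre of the loose white plastic module, 0.22 kg: 45 mm wide (x), 86 long (y), 60 deep (z). +z points out of its back (up at the start, as it lies face down; down when mounted), +y to its rigid-hook end, -y to its orange-clip end. Front 14 mm (z -30 to -16): a nose with a black panel, only 48 long (y). Sides x = -22.5 and 22.5 flat and parallel, to grip; flat ends, so it stands on either.
- module_seat (a point): Centre of the floor of the notch in the module's back, 21 mm from module_center along +z, same axes; lies on the rail's top when mounted. The notch runs along x, 9 mm deep, 37.5 mm wide (y -18.75 to 18.75), and takes the 35 mm rail.
- hook_end (a point): On the notch floor above the module's rigid hook, 16.5 mm from module_seat along +y, same axes. The hook juts 3.25 mm from the notch's +y wall (wall 2.25 mm beyond this point) and leaves a 4.4 mm gap to the floor for the 2 mm rail lip; it ends 6.6 mm from the floor along z. It goes under a lip with the module tilted about 20 deg, clip end raised.
- clip: Orange sprung clip at the notch's -y end; module's axes, origin (clip home) 30 mm from module_center along -z. Slides outward (-y) up to 5 mm; spring 3.3 N at home plus 1.1 N per mm. Home, its ledge lies 2.5 mm under the rail's lip with 0.8 mm vertical play. A 45 deg ramp rides over the lip with about 10 N of push on that end, then it springs home. It does not yield to a pull off the rail.
- rail_board: Grey test board fixed to the bench, 340 (x) by 150 mm, top 12 mm above the bench, with a metal top-hat rail along its x axis; origin at the middle of its underside, z up. Terminal blocks and end clamps, up to 68 mm above the bench, stand at the +x end of the rail, one end clamp at the -x end.
- rail_mid (a point): Middle of the free stretch of rail, on the rail's top, 37 mm above the bench; axes of rail_board (x along the rail, z up). Free from x = -97 to 97 mm. The rail is 35 mm wide over its lips (y -17.5 to 17.5); lips are 2 mm thick and overhang the side walls 5.75 mm, 23 mm clear below to the board. Symmetric: either lip may take the hook.
- screwdriver: Amber-handled screwdriver lying on the bench, 150 mm long; origin at its underside. Leave alone.
- tape_roll: Roll of black tape, 62 mm across, 19 mm high; origin at its underside. Leave alone.
- solder: Reel of solder wire with black ends, 57 mm across, 46 mm high; origin at its underside. Leave alone.
Mind the look-alikes: they are no part of the job. Of the things that look like the part that bears module_center, the largest one is meant.

How it is judged:
On the way, in this order (a step that is already met when the one before it is completed fails the run):
1. the module has been turned over: its front faces up (within 0.45 rad) (angle between module_center's own z axis and vertical above 2.69 rad), for 0.1 s.
2. the module is snapped on: level on the rail, notch floor within 2.5 mm of the rail's top, clip sprung home and not yet pulled (z of module_seat in the frame of rail_mid between -0.0025 and 0.0025 m and y of module_seat in the frame of rail_mid between -0.004 and 0.004 m and x of module_seat in the frame of rail_mid between -0.08 and 0.08 m and angle between module_center's own z axis and vertical above 3.05 rad and angle between the x axis of module_center and the x axis of rail_mid, either way round below 0.08 rad and y of clip in the frame of module_center above -0.0015 m and contact force between clip and rail_board below 2 N), for 0.1 s.
3. the snapped-on module is tugged upward: its clip bears on the underside of the rail's lip with over 2.5 N for 0.3 s (z of module_seat in the frame of rail_mid between -0.0025 and 0.0045 m and y of module_seat in the frame of rail_mid between -0.004 and 0.004 m and x of module_seat in the frame of rail_mid between -0.08 and 0.08 m and angle between module_center's own z axis and vertical above 3.05 rad and angle between the x axis of module_center and the x axis of rail_mid, either way round below 0.08 rad and y of clip in the frame of module_center above -0.0015 m and contact force between clip and rail_board above 2.5 N), for 0.3 s.
At the end, for the whole second after the job is handed in: The module sits face up and level (within 0.09 rad) on the free stretch of rail, square to it within 0.08 rad, notch floor within 2.5 mm of the rail's top and centred across it within 4 mm, the clip home within 1.5 mm, at rest and no longer pulled (all of step 2 and linear speed of clip below 0.02 m/s); the robot touches nothing.
It fails at once if the screwdriver, tape roll or solder reel is moved by more than 30 mm (distance of any of screwdriver, tape_roll, solder from where it was at the start of the episode above 0.03 m).
It fails at once if the snapped-on module is wrenched: its clip bears on the rail with over 45 N (z of module_seat in the frame of rail_mid between -0.0025 and 0.0045 m and y of module_seat in the frame of rail_mid between -0.004 and 0.004 m and x of module_seat in the frame of rail_mid between -0.08 and 0.08 m and angle between module_center's own z axis and vertical above 3.05 rad and angle between the x axis of module_center and the x axis of rail_mid, either way round below 0.08 rad and y of clip in the frame of module_center above -0.0015 m and contact force between clip and rail_board above 45 N).
It also fails if it takes over 72 s, if anything falls off the work surface, if the arm or the gripper's body presses on something with over 40 N, if the wrist force passes 120 N, or if a joint passes its speed limit or range.

## Working session

There is one attempt and no reset: what is moved stays moved. The work goes in short steps, Python scripts to look and compute and a shell command to move; the robot and the scene stay as the last step left them, time stands still between calls to the robot, and variables do not carry over. Pictures are saved under pics/ and viewed, at most 10 in all, crops included, and the job is handed in when it is done.

```bash
mkdir -p pics
cat > h.py <<'E'
import numpy as np, cv2
from station import ctrl
from scipy.spatial.transform import Rotation as Ro
def pose():
    o=ctrl.get_obs(); return np.array(o['ee_pos']),Ro.from_euler('xyz',o['eef_rot']).as_matrix(),o
def ray(c,uv,z):
    K,R,t=[np.array(c[k]) for k in('intrinsics','R','t')]
    d=R.T@np.linalg.inv(K)@np.array([uv[0],uv[1],1.]); C=-R.T@t
    return C+d*(z-C[2])/d[2]
def proj(c,X):
    K,R,t=[np.array(c[k]) for k in('intrinsics','R','t')]
    p=K@(R@np.array(X)+t); return p[:2]/p[2]
E
python3 - <<'E'
from h import *
print(ctrl.get_obs(),ctrl.tcp_to_grasp)
for n in('top','scene'):
    c=ctrl.camera(n); cv2.imwrite(f'pics/{n}0.png',c['img']); print(n,c['intrinsics'],c['R'],c['t'])
E
```

```text
{'time_s': 0.0, 'qpos': array([-1.36561889e+00,  3.00482777e-01,  1.52157973e+00, -1.41558619e-05,
        1.32069305e+00, -6.65807859e-02]), 'joint_vel': array([ 0.00070301,  0.00010909, -0.00015575, -0.00178568, -0.00127549,
       -0.00042886]), 'tau': array([-4.52463360e-05, -5.31810415e+01, -3.52743459e+01,  7.08816829e-02,
        2.42544775e-02, -1.19311371e-04]), 'ee_pos': array([ 0.14763436, -0.52978417,  0.40408036]), 'eef_rot': array([-3.14043141e+00, -6.36890249e-05,  2.71761694e-01]), 'force': array([ 0.64477827, -1.03425317,  0.23277255]), 'moment': array([-0.0067524 , -0.02726058, -0.01895332]), 'grip_force': 0.0, 'grip_width': 0.09418109738022937} 0.1804
top [[385.84574204   0.         257.59359168]
 [  0.         385.84574204 191.21592927]
 [  0.           0.           1.        ]] [[ 0.011805   -0.99956696  0.02695429]
 [-0.99056531 -0.01537082 -0.13617676]
 [ 0.1365321  -0.02509242 -0.99031781]] [-0.0703381   0.58452807  1.10220464]
scene [[493.16240051   0.         260.45086831]
 [  0.         493.16240051 198.28352166]
 [  0.           0.           1.        ]] [[ 0.79754291 -0.60310794 -0.01364272]
 [-0.54179093 -0.70614585 -0.45587347]
 [ 0.26530716  0.37097015 -0.88994003]] [-0.48111591  0.31041496  1.63749179]
```

View pics/top0.png

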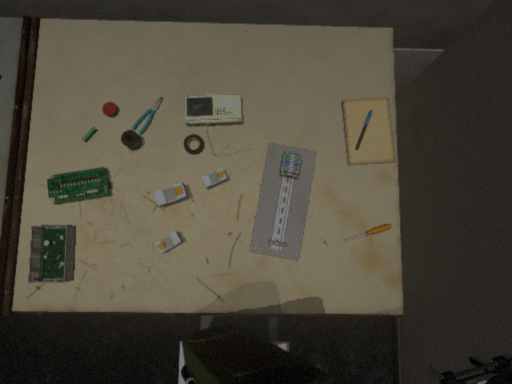

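View pics/scene0.png

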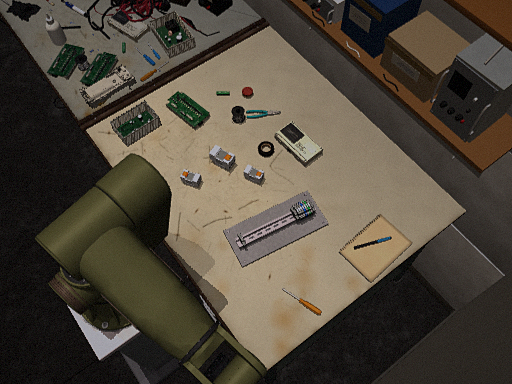

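Three white modules with orange clips appear in the top view: (171,194), (215,178) and (168,242). The one at (171,194) is clearly the largest, so I take it as the target, and I'll confirm in an enlarged crop.

Run:
```python
from h import *
c=ctrl.camera('top'); im=c['img']
s=ctrl.camera('scene')
a=cv2.resize(im[160:260,140:240],(500,500),interpolation=cv2.INTER_CUBIC)
b=cv2.resize(s['img'][140:190,175:275],(600,300),interpolation=cv2.INTER_CUBIC)
cv2.imwrite('pics/crop.png',cv2.resize(a,(500,500)))
hsv=cv2.cvtColor(im,cv2.COLOR_BGR2HSV)
for nm,lo,hi in(('white',(0,0,120),(180,45,255)),('orange',(8,150,130),(25,255,255)),('board',(0,0,70),(180,40,135))):
    m=cv2.inRange(hsv,lo,hi)
    for k in cv2.findContours(m,cv2.RETR_EXTERNAL,cv2.CHAIN_APPROX_NONE)[0]:
        A=cv2.contourArea(k)
        if A>15 and 140<k[:,0,0].mean()<330 and 130<k[:,0,1].mean()<270:
            r=cv2.minAreaRect(k); z={'white':.06,'orange':.06,'board':.012}[nm]
            print(nm,A,np.round(r[0],1),np.round(r[1],1),[ray(c,p,z)[:2].round(3).tolist() for p in cv2.boxPoints(r)],ray(c,r[0],z).round(4))
```

```text
white 21.0 [159.8 246.1] [12.5  6.7] [[0.433, 0.231], [0.441, 0.214], [0.41, 0.197], [0.401, 0.214]] [0.4213 0.2139 0.06  ]
white 61.5 [174.1 237.4] [11.7  6.8] [[0.456, 0.191], [0.466, 0.175], [0.437, 0.157], [0.427, 0.174]] [0.4464 0.1744 0.06  ]
white 247.0 [280.  214.6] [ 8.  50.8] [[0.445, -0.104], [0.591, -0.128], [0.587, -0.151], [0.442, -0.127]] [ 0.5155 -0.1274  0.06  ]
white 99.0 [158.9 196.2] [15.6  9.6] [[0.585, 0.24], [0.588, 0.212], [0.543, 0.206], [0.54, 0.233]] [0.5639 0.2229 0.06  ]
white 16.5 [176.9 184.1] [3.2 9.8] [[0.6, 0.188], [0.609, 0.161], [0.601, 0.158], [0.591, 0.185]] [0.6002 0.1729 0.06  ]
white 18.5 [285.5 183.1] [7.6 9.2] [[0.596, -0.13], [0.623, -0.134], [0.62, -0.156], [0.593, -0.152]] [ 0.6081 -0.1432  0.06  ]
white 53.0 [206.1 179.7] [11.2  6.7] [[0.624, 0.105], [0.634, 0.088], [0.604, 0.072], [0.595, 0.09]] [0.6144 0.0886 0.06  ]
board 285.0 [167.8 242.1] [13.4 24.5] [[0.431, 0.243], [0.469, 0.182], [0.435, 0.16], [0.397, 0.221]] [0.4329 0.2016 0.012 ]
board 448.0 [170.  193.6] [16.5 30.7] [[0.586, 0.253], [0.618, 0.167], [0.571, 0.149], [0.539, 0.235]] [0.5782 0.2013 0.012 ]
board 259.0 [214.1 177.7] [13.9 23.2] [[0.633, 0.111], [0.663, 0.047], [0.624, 0.029], [0.595, 0.093]] [0.6289 0.0698 0.012 ]
board 5253.5 [283.4 201.1] [ 49.8 111. ] [[0.408, -0.04], [0.743, -0.095], [0.719, -0.247], [0.385, -0.187]] [ 0.5603 -0.1418  0.012 ]
```

View pics/crop.png

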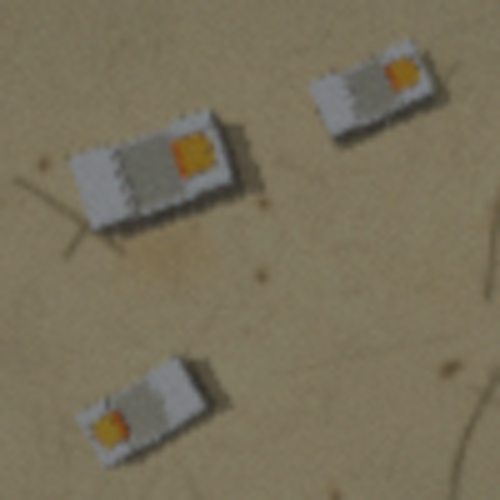

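The crop confirms it: the module with corners near (70,157), (212,110), (232,180) and (95,230) in the crop is about 1.4 times longer than the other two. Its orange clip end points right, which is world -y. I'll compute its pose now.

```bash
python3 - <<'E'
from h import *
c=ctrl.camera('top')
P=[ray(c,((u+.5)/5-.5+140,(v+.5)/5-.5+160),.06)[:2] for u,v in((70,157),(212,110),(232,180),(95,230))]
P=np.array(P);print(P.round(4), [np.linalg.norm(P[i]-P[i-1]).round(4) for i in range(4)], P.mean(0).round(4))
d=(P[0]+P[3]-P[1]-P[2]);print('ym dir',np.arctan2(d[1],d[0]))
# rail via bright rail pixels at z=.037
im=c['img'];hsv=cv2.cvtColor(im,cv2.COLOR_BGR2HSV)
m=cv2.inRange(hsv[140:265,240:325],(0,0,120),(180,45,255));ys,xs=np.nonzero(m)
Q=np.array([ray(c,(x+240,y+140),.037)[:2] for x,y in zip(xs,ys)])
(vx,vy,x0,y0)=cv2.fitLine(Q.astype(np.float32),cv2.DIST_HUBER,0,.005,.001).ravel();print('rail',np.arctan2(vy,vx),x0,y0)
cv2.imwrite('pics/rail.png',cv2.resize(im[140:265,240:325],None,fx=4.5,fy=4.5,interpolation=cv2.INTER_CUBIC))
E
python3 -m jog '[[0,0,0,0,0,0]]' 100 40
```

```text
[[0.5788 0.2389]
 [0.6076 0.1583]
 [0.5668 0.1452]
 [0.5366 0.2226]] [np.float64(0.0452), np.float64(0.0857), np.float64(0.0429), np.float64(0.0831)] [0.5724 0.1913]
ym dir 1.9282102000904364
rail -0.16950266 0.5231162 -0.1335288
time_s: 0.35
ee_pos: [0.1476, -0.5298, 0.4045]
eef_rot: [-3.141, -0.0, 0.272]
force: [0.3, 0.7, -0.1]
grip_width: 0.0941
grip_force: 0.0
```

View pics/rail.png

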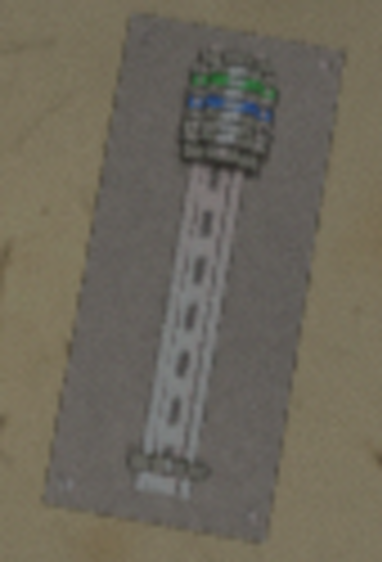

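The rail's free stretch runs from crop (171,452) to (216,170), with the terminal blocks at the far end. Next I'll move above the module.

```bash
cat >> h.py <<'E'
def go(p,R):
    "print jog row (cm, rotvec) from the present pose to TCP p, orientation R"
    p0,R0,_=pose(); print('row',((R0.T@(np.array(p)-p0))*100).round(2),Ro.from_matrix(R0.T@R).as_rotvec().round(3))
def tool(yaw,tilt):  # tool down, tool x at yaw, tilted about tool y
    return (Ro.from_euler('z',yaw)*Ro.from_euler('x',np.pi)*Ro.from_euler('y',tilt)).as_matrix()
E
T='[60.3,-58,2,0,0,-1.656]'; python3 -m jog "[[60.3,-58,2,0,0,-1.656],[60.3,-58,2,0,0,-1.656],[60.3,-58,2,0,0,-1.656],[60.3,-58,2,0,0,-1.656],[60.3,-58,2,0,0,-1.656],[60.3,-58,2,0,0,-1.656],[60.3,-58,2,0,0,-1.656],[60.3,-58,2,0,0,-1.656]]"
python3 - <<'E'
from h import *
c=ctrl.camera('top')
a=ray(c,(278,240.4),.037);b=ray(c,(288,177.8),.037);print('rail ends',a,b,(a+b)/2,np.linalg.norm(a-b))
print(pose()[2]['qpos'])
go([.572,.191,.385],tool(1.928,0))
E
```

```text
time_s: 1.15
ee_pos: [0.3513, -0.1834, 0.3953]
eef_rot: [3.141, 0.0, 1.478]
force: [-0.0, -0.2, -0.2]
grip_width: 0.0943
grip_force: 0.0
rail ends [ 0.4416498  -0.12388919  0.037     ] [ 0.62793024 -0.15302428  0.037     ] [ 0.53479002 -0.13845674  0.037     ] 0.18854510651594344
[-5.60008794e-01 -4.21266811e-02  1.93008635e+00  1.64501348e-03
  1.25324795e+00 -4.82110294e-01]
row [38.54 18.86  1.08] [ 0.001 -0.001 -0.436]
```

```bash
python3 -m jog "[[38.5,18.9,1.1,0,0,-0.436],[38.5,18.9,1.1,0,0,-0.436],[38.5,18.9,1.1,0,0,-0.436],[38.5,18.9,1.1,0,0,-0.436],[38.5,18.9,1.1,0,0,-0.436],[38.5,18.9,1.1,0,0,-0.436],[38.5,18.9,1.1,0,0,-0.436],[38.5,18.9,1.1,0,0,-0.436]]"
python3 -m jog "[[38.5,18.9,1.1,0,0,-0.436]]" >/dev/null; echo
python3 - <<'E'
from h import *
print(pose()[2]['qpos'],pose()[0])
go([.572,.191,.385],tool(1.928,0))
E
```

```text
time_s: 2.0
ee_pos: [0.5624, 0.1564, 0.3847]
eef_rot: [3.141, 0.0, 1.908]
force: [-0.3, -0.3, 0.3]
grip_width: 0.0941
grip_force: 0.0

[ 2.85895282e-01  4.39797648e-01  1.38180668e+00 -1.92810640e-04
  1.32009700e+00 -2.00429503e-01] [0.56911349 0.20542432 0.38291331]
row [-1.41 -0.42 -0.21] [-0.     0.     0.129]
```

```bash
python3 -m jog "[[-1.6,-0.5,0,0,0,0.129],[-1.6,-0.5,0,0,0,0.129],[-1.6,-0.5,0,0,0,0.129]]"
python3 - <<'E'
from h import *
c=ctrl.camera('wrist'); cv2.imwrite('pics/w1.png',c['img']); p,R,o=pose()
print(p,o['eef_rot'],o['qpos'],proj(c,[.572,.191,.06]),'cam',-np.array(c['R']).T@c['t'])
E
```

```text
time_s: 2.4
ee_pos: [0.5707, 0.187, 0.3835]
eef_rot: [-3.141, -0.0, 1.93]
force: [-0.8, -0.3, -0.0]
grip_width: 0.094
grip_force: 0.0
[0.57067999 0.18691942 0.38373918] [ 3.14142899e+00 -5.46102029e-05  1.92992102e+00] [ 2.55531492e-01  4.28953160e-01  1.39527459e+00  7.35949318e-05
  1.31720777e+00 -1.03611658e-01] [255.53186428 177.02671698] cam [0.5415743  0.26406529 0.36414098]
```

View pics/w1.png

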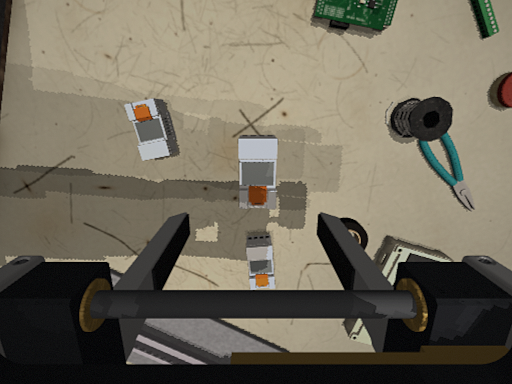

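The wrist view shows the module at corners (238,137), (277,137), (276,208) and (240,208). It is nearly aligned with the fingers, and the clip is toward the gripper.

Run:
```python
from h import *
c=ctrl.camera('wrist'); hsv=cv2.cvtColor(c['img'],cv2.COLOR_BGR2HSV)[125:220,225:295]
m=cv2.inRange(hsv,(0,0,165),(180,40,255))|cv2.inRange(hsv,(5,150,90),(20,255,255))
m=cv2.morphologyEx(m,cv2.MORPH_OPEN,np.ones((3,3)))
k=np.vstack([q for q in cv2.findContours(m,0,1)[0] if cv2.contourArea(q)>20])+[225,125]
r=cv2.minAreaRect(k.astype(np.float32)); B=cv2.boxPoints(r); print(B.round(1).tolist())
P=np.array([ray(c,b,.06)[:2] for b in B]); print(P.round(4),[np.linalg.norm(P[i]-P[i-1]).round(4) for i in range(4)],P.mean(0))
i=np.argsort(B[:,1]); d=P[i[:2]].sum(0)-P[i[2:]].sum(0); yaw=np.arctan2(d[1],d[0]); print('yaw',yaw)
```

```text
[[238.0, 139.0], [277.0, 139.0], [277.0, 203.0], [238.0, 203.0]]
[[0.5375 0.2257]
 [0.5791 0.2414]
 [0.6082 0.1695]
 [0.5636 0.1527]] [np.float64(0.0775), np.float64(0.0444), np.float64(0.0776), np.float64(0.0477)] [0.57212517 0.19731168]
yaw 1.935359484664282
```

Run:
```python
from h import *
R=tool(1.933,.785); G=np.array([.5715,.194,.037]); p=G-R[:,2]*.2604
print(p); go(p,R)
```

```text
[0.63671808 0.02188468 0.22120391]
row [-17.77   0.39  16.26] [ 0.002  0.785 -0.003]
```

```bash
python3 -m jog "[[-17.8,0.4,16.2,0,0.785,0],[-17.8,0.4,16.2,0,0.785,0],[-17.8,0.4,16.2,0,0.785,0],[-17.8,0.4,16.2,0,0.785,0],[-17.8,0.4,16.2,0,0.785,0],[-17.8,0.4,16.2,0,0.785,0],[-17.8,0.4,16.2,0,0.785,0]]"
python3 - <<'E'
from h import *
R=tool(1.933,.785); G=np.array([.5715,.194,.037])
print(pose()[2]['qpos']); go(G-R[:,2]*.1804,R)
E
```

```text
time_s: 3.2
ee_pos: [0.6368, 0.0215, 0.2213]
eef_rot: [-3.141, -0.785, 1.927]
force: [0.7, 0.3, 0.9]
grip_width: 0.0939
grip_force: 0.0
[-0.09533933  0.74632796  1.35251552  0.69207671  1.48122987 -0.67554643]
row [ 0.02 -0.02  8.04] [ 0.003  0.    -0.004]
```

```bash
python3 -m jog "[[0,0,3,0,0,0],[0,0,6,0,0,0],[0,0,8,0,0,0],[0,0,8,0,0,0]]"; python3 -m jog "[[0,0,0,0,0,0],[0,0,0,0,0,0],[0,0,0,0,0,0],[0,0,0,0,0,0],[0,0,0,0,0,0]]" 0 40
python3 - <<'E'
from h import *
p,R,o=pose(); G=p+.1804*R[:,2]; print(o['qpos'],G)
c=ctrl.camera('wrist'); cv2.imwrite('pics/w2.png',c['img'])
E
```

```text
time_s: 3.6
ee_pos: [0.6161, 0.0778, 0.1652]
eef_rot: [-3.141, -0.783, 1.932]
force: [0.7, -0.6, -0.3]
grip_width: 0.0942
grip_force: 0.0
time_s: 4.1
ee_pos: [0.6171, 0.0749, 0.1653]
eef_rot: [3.141, -0.785, 1.929]
force: [0.3, -0.5, -0.9]
grip_width: 0.0573
grip_force: 0.0
[-0.01423152  0.79353338  1.42581172  0.74161417  1.3458998  -0.70529312] [0.57255858 0.19429701 0.03761543]
```

```bash
python3 -m jog "[[0,0,0,0,0,0],[0,0,0,0,0,0],[0,0,0,0,0,0],[0,0,0,0,0,0],[0,0,0,0,0,0]]" 0 40
python3 -m jog "[[-2,0,-2,0,0,0],[-4,0,-4,0,0,0],[-7,0,-7,0,0,0],[-7,0,-7,0,0,0]]"
python3 - <<'E'
from h import *
c=ctrl.camera('wrist'); cv2.imwrite('pics/w2.png',c['img'])
p,R,o=pose(); print(p+.1804*R[:,2],o['qpos'])
E
```

```text
time_s: 4.65
ee_pos: [0.617, 0.0751, 0.165]
eef_rot: [3.141, -0.785, 1.929]
force: [2.0, -1.4, 1.2]
grip_width: 0.045
grip_force: 40.0
time_s: 5.05
ee_pos: [0.6526, -0.0216, 0.1651]
eef_rot: [3.14, -0.784, 1.926]
force: [0.8, -2.2, 2.9]
grip_width: 0.045
grip_force: 40.0
[0.60790465 0.09976202 0.03738788] [-0.15428094  0.86180447  1.29561112  0.66935915  1.46547104 -0.75125685]
```

View pics/w2.png

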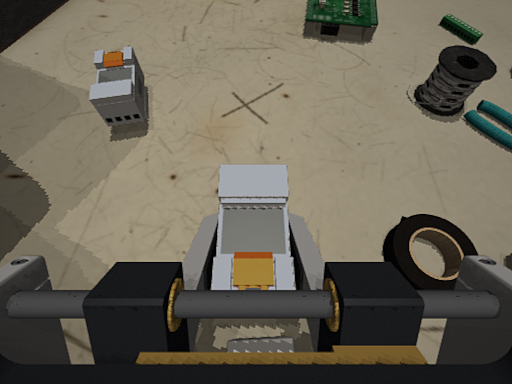

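I lifted along the wrong diagonal: tool x points upward when tilted, so the module slid flat along the bench. The grip is intact. Now I'll lift it properly and rotate it.

```bash
python3 -m jog "[[3,0,-3,0,0,0],[6,0,-6,0,0,0],[9,0,-9,0,0,0],[9,0,-9,0,0,0]]"
python3 - <<'E'
from h import *
R=tool(1.93,-.785); G=np.array([.56,.17,.2]); print(pose()[0]); go(G-R[:,2]*.1804,R)
E
```

```text
time_s: 5.5
ee_pos: [0.652, -0.0167, 0.2983]
eef_rot: [3.131, -0.781, 1.937]
force: [0.8, 0.6, -1.6]
grip_width: 0.0443
grip_force: 40.0
[ 0.6520274  -0.01671374  0.29830265]
row [25.84 -2.04 21.47] [ 0.008 -1.566 -0.   ]
```

```bash
python3 -m jog "[[25.8,-2,21.5,0.008,-1.566,0],[25.8,-2,21.5,0.008,-1.566,0],[25.8,-2,21.5,0.008,-1.566,0],[25.8,-2,21.5,0.008,-1.566,0],[25.8,-2,21.5,0.008,-1.566,0],[25.8,-2,21.5,0.008,-1.566,0],[25.8,-2,21.5,0.008,-1.566,0],[25.8,-2,21.5,0.008,-1.566,0]]"
python3 - <<'E'
from h import *
R=tool(1.93,-.785); G=np.array([.56,.17,.2]); print(pose()[2]['qpos']); go(G-R[:,2]*.1804,R)
E
```

```text
time_s: 6.3
ee_pos: [0.5132, 0.2929, 0.322]
eef_rot: [-3.136, 0.42, 1.938]
force: [-0.3, -1.1, -3.0]
grip_width: 0.0451
grip_force: 40.0
[ 0.50545231  0.48459741  1.47963916 -0.43541878  1.27347524  0.28896151]
row [-0.59  0.06 -0.35] [-0.001 -0.365  0.008]
```

```bash
python3 -m jog "[[-0.5,0,-0.3,0,-0.365,0.008],[-0.5,0,-0.3,0,-0.365,0.008],[-0.5,0,-0.3,0,-0.365,0.008],[-0.5,0,-0.3,0,-0.365,0.008],[-0.5,0,-0.3,0,-0.365,0.008]]"
python3 - <<'E'
from h import *
R=tool(1.93,-.785); p,r,o=pose(); print(o['qpos'],p+.1804*r[:,2])
c=ctrl.camera('wrist'); cv2.imwrite('pics/w3.png',c['img'][100:384])
s=ctrl.camera('scene'); u=proj(s,p+.1804*r[:,2]).astype(int);print(u)
q=cv2.resize(s['img'][u[1]-50:u[1]+50,u[0]-70:u[0]+70],(700,500),interpolation=cv2.INTER_CUBIC); 
w=cv2.resize(c['img'],(400,300));cv2.imwrite('pics/s3.png',np.hstack([cv2.resize(q,(420,300)),cv2.resize(w,(380,300))]))
E
```

```text
time_s: 6.8
ee_pos: [0.5166, 0.2859, 0.3264]
eef_rot: [-3.138, 0.777, 1.927]
force: [0.5, -0.2, -2.0]
grip_width: 0.0445
grip_force: 40.0
[ 0.52706306  0.50363831  1.47587245 -0.77652065  1.39972237  0.40675372] [0.56006608 0.16707569 0.19786371]
[219 138]
```

View pics/s3.png

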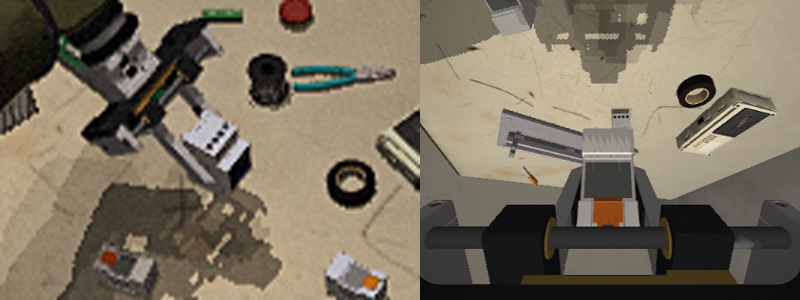

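Run:
```python
from h import *
c=ctrl.camera('wrist'); p,R,o=pose(); G=p+.1804*R[:,2]
im=c['img']; g=cv2.cvtColor(im,cv2.COLOR_BGR2GRAY)
# module axes in tool frame: tool z=(-z+y)/√2, tool y = +-x
for dth in(-.1,0,.1):
  a=np.pi/4+dth
  ym=R@[-np.cos(a),0,np.sin(a)]  # placeholder sign
  ym=R@np.array([np.cos(a),0,np.sin(a)]); zm=R@np.array([np.sin(a),0,-np.cos(a)]); xm=R[:,1]
  if dth==0: print('ym',ym,'zm',zm)
  for gy in(0,.006):
    C=G-ym*gy-zm*.007
    f=lambda x,y,z:proj(c,C+xm*x+ym*y+zm*z).round(1).tolist()
    print(dth,gy,'hook top',f(-.0225,.043,.03),f(.0225,.043,.03),'notch +y',f(0,.01875,.03),'notch -y',f(0,-.01875,.03),'nose?',f(0,.043,-.016))
col=g[120:290,245].astype(int); print({r+120:int(col[r]) for r in range(0,170,3)})
```

```text
-0.1 0 hook top [219.0, 162.2] [287.8, 162.3] notch +y [253.3, 197.0] notch -y [253.3, 259.5] nose? [253.3, 188.8]
-0.1 0.006 hook top [218.5, 170.4] [288.2, 170.5] notch +y [253.3, 206.2] notch -y [253.3, 270.6] nose? [253.2, 195.7]
ym [-0.00382822  0.00602655 -0.99997451] zm [-0.34532588  0.9384569   0.00697782]
0 0 hook top [219.9, 162.5] [286.8, 162.6] notch +y [253.3, 194.8] notch -y [253.3, 254.7] nose? [253.2, 193.5]
0 0.006 hook top [219.4, 170.1] [287.4, 170.2] notch +y [253.3, 203.5] notch -y [253.3, 265.6] nose? [253.2, 200.1]
0.1 0 hook top [220.8, 163.5] [285.9, 163.6] notch +y [253.3, 193.1] notch -y [253.3, 249.6] nose? [253.2, 198.4]
0.1 0.006 hook top [220.2, 170.4] [286.5, 170.5] notch +y [253.3, 201.2] notch -y [253.3, 260.2] nose? [253.2, 204.7]
{120: 184, 123: 189, 126: 188, 129: 177, 132: 183, 135: 187, 138: 187, 141: 188, 144: 180, 147: 187, 150: 187, 153: 187, 156: 188, 159: 187, 162: 190, 165: 126, 168: 129, 171: 130, 174: 132, 177: 153, 180: 150, 183: 150, 186: 151, 189: 153, 192: 153, 195: 213, 198: 140, 201: 151, 204: 139, 207: 104, 210: 59, 213: 60, 216: 59, 219: 60, 222: 62, 225: 61, 228: 60, 231: 62, 234: 61, 237: 60, 240: 61, 243: 59, 246: 59, 249: 59, 252: 53, 255: 52, 258: 129, 261: 86, 264: 87, 267: 85, 270: 87, 273: 87, 276: 87, 279: 84, 282: 80, 285: 68, 288: 80}
```

View pics/w3.png

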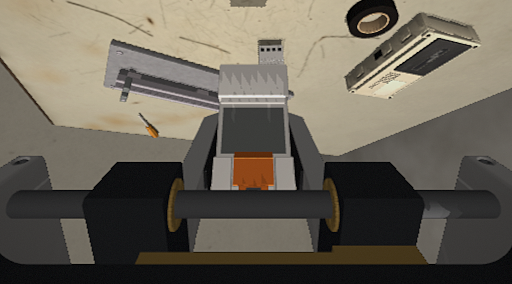

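The module is held square, with no slip: its edges at rows 165, 196 and 256 match the prediction. I'll lower it to stand on its hook end.

```bash
python3 -m jog "[[3,0,3,0,0,0],[6,0,6,0,0,0],[9,0,9,0,0,0],[10.5,0,10.5,0,0,0],[10.9,0,10.9,0,0,0],[10.9,0,10.9,0,0,0]]";python3 -m jog "[[0.1,0,0.1,0,0,0],[0.2,0,0.2,0,0,0],[0.2,0,0.2,0,0,0]]"
python3 - <<'E'
from h import *
p,R,o=pose(); print(o['qpos'],p+.1804*R[:,2])
E
```

```text
time_s: 7.55
ee_pos: [0.5166, 0.2863, 0.1732]
eef_rot: [-3.139, 0.78, 1.925]
force: [-1.0, -0.4, -2.7]
grip_width: 0.0446
grip_force: 40.0
time_s: 7.85
ee_pos: [0.5167, 0.2865, 0.1712]
eef_rot: [3.141, 0.78, 1.923]
force: [1.1, 1.5, -0.0]
grip_width: 0.0444
grip_force: 40.0
[ 0.52805265  0.72389109  1.53897384 -0.83591609  1.20298327  0.62282067] [0.56052512 0.16749351 0.04287553]
```

```bash
python3 -m jog "[[0.1,0,0.1,0,0,0],[0.1,0,0.1,0,0,0]]"; python3 -m jog "[[0,0,0,0,0,0],[0,0,0,0,0,0],[0,0,0,0,0,0],[0,0,0,0,0,0],[0,0,0,0,0,0]]" 50
python3 -m jog "[[0,0,-3,0,0,0],[0,0,-7,0,0,0],[0,0,-11,0,0,0],[0,0,-11,0,0,0]]" 100
python3 - <<'E'
from h import *
p,R,o=pose(); M=np.array([.5605,.1675,.043])
yaw=1.925; h=np.array([np.cos(yaw),np.sin(yaw),0])
# module centre ~ G - .002*ym(down) -.007*zm(h)
C=M-.007*h; C[2]=.043; print('C',C)
c=ctrl.camera('wrist')
s=ctrl.camera('scene');t=ctrl.camera('top')
a,b=proj(s,C).astype(int)
q=cv2.resize(s['img'][b-40:b+40,a-50:a+50],(400,320),interpolation=cv2.INTER_CUBIC)
cv2.imwrite('pics/s4.png',np.hstack([q,cv2.resize(c['img'],(400,320))]))
R=tool(1.925,-.1); Q=C+[0,0,.30]; go(Q,R)
E
```

```text
time_s: 8.05
ee_pos: [0.5166, 0.2868, 0.1708]
eef_rot: [3.141, 0.781, 1.922]
force: [-6.8, 3.6, 13.8]
grip_width: 0.0449
grip_force: 40.0
time_s: 8.55
ee_pos: [0.5165, 0.2863, 0.1688]
eef_rot: [-3.14, 0.78, 1.925]
force: [-0.7, 0.8, -0.1]
grip_width: 0.0475
grip_force: 0.0
time_s: 8.95
ee_pos: [0.4892, 0.3618, 0.251]
eef_rot: [3.135, 0.778, 1.921]
force: [-0.3, -0.3, -0.3]
grip_width: 0.076
grip_force: 0.0
C [0.56292791 0.16093454 0.043     ]
row [-2.178e+01  2.000e-02  7.950e+00] [-0.003  0.68  -0.001]
```

View pics/s4.png

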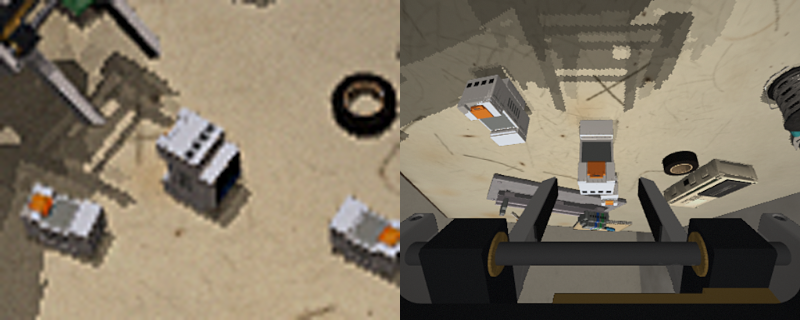

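The module stands upright on its hook end, clip up, with its front toward -h. Next I'll go over it to regrasp from the front side.

```bash
python3 -m jog "[[-4,0,-1,0,0.15,0],[-9,0,1,0,0.3,0],[-13,0,3,0,0.45,0],[-18,0,6,0,0.6,0],[-21.8,0,8,0,0.68,0]]" 100
python3 - <<'E'
from h import *
yaw=1.925; h=np.array([np.cos(yaw),np.sin(yaw),0]); C=np.array([.563,.161,.043])
R=tool(yaw,.9); G=C+[0,0,.012]-h*.006; print(G)
go(G-R[:,2]*.2704,R)
c=ctrl.camera('wrist'); im=c['img']
print('pred top corners',[proj(c,C+[0,0,.043]+a*h+b*np.array([h[1],-h[0],0])).round(1).tolist() for a in(-.016,.03) for b in(-.0225,.0225)])
hsv=cv2.cvtColor(im,cv2.COLOR_BGR2HSV); m=cv2.inRange(hsv,(0,0,150),(180,40,255))
m=cv2.morphologyEx(m,cv2.MORPH_OPEN,np.ones((5,5)))
for k in cv2.findContours(m,0,1)[0]:
    x,y,w,hh=cv2.boundingRect(k)
    if cv2.contourArea(k)>300: print(cv2.contourArea(k),x,y,x+w,y+hh)
cv2.imwrite('pics/w5.png',im)
E
```

```text
time_s: 9.6
ee_pos: [0.5629, 0.1588, 0.3425]
eef_rot: [-3.14, 0.094, 1.922]
force: [-0.2, 0.5, -0.4]
grip_width: 0.094
grip_force: 0.0
[0.56508106 0.15537246 0.055     ]
row [-20.36   0.17  13.93] [ 0.     0.994 -0.004]
pred top corners [[230.6, 187.8], [278.6, 187.7], [228.8, 139.0], [280.4, 138.9]]
329.5 260 264 289 278
310.0 420 222 450 262
1060.5 228 139 280 167
734.5 129 91 167 119
```

```bash
python3 -m jog "[[-4,0,2,0,0.14,0],[-8,0,4,0,0.28,0],[-11,0,6,0,0.42,0],[-14,0,8,0,0.57,0],[-17,0,10,0,0.71,0],[-19,0,12,0,0.85,0],[-20.4,0.2,13.9,0,0.994,0],[-20.4,0.2,13.9,0,0.994,0]]"
python3 - <<'E'
from h import *
yaw=1.925; h=np.array([np.cos(yaw),np.sin(yaw),0]); C=np.array([.563,.161,.043])
R=tool(yaw,.9); G=C+[0,0,.012]-h*.006; print(pose()[2]['qpos'])
go(G-R[:,2]*.1804,R)
E
```

```text
time_s: 10.45
ee_pos: [0.6385, -0.0436, 0.2207]
eef_rot: [-3.128, -0.899, 1.909]
force: [-0.6, -0.2, 0.3]
grip_width: 0.0938
grip_force: 0.0
[-0.1999823   0.77490045  1.31936244  0.72886156  1.61678539 -0.73180462]
row [0.21 0.01 8.87] [-0.     0.001 -0.01 ]
```

```bash
python3 -m jog "[[0.1,0,3,0,0,0],[0.2,0,6,0,0,-0.01],[0.2,0,8.8,0,0,-0.01],[0.2,0,8.8,0,0,-0.01]]"; python3 -m jog "[[0,0,0,0,0,0],[0,0,0,0,0,0],[0,0,0,0,0,0],[0,0,0,0,0,0],[0,0,0,0,0,0],[0,0,0,0,0,0],[0,0,0,0,0,0],[0,0,0,0,0,0]]" 0 50;  python3 -m jog "[[0,0,0,0,0,0],[0,0,0,0,0,0]]"
python3 - <<'E'
from h import *
p,R,o=pose(); print(p+.1804*R[:,2],R[:,2])
# lift 15cm rows
go(p+[0,0,.15],R)
E
```

```text
time_s: 10.85
ee_pos: [0.6133, 0.0272, 0.1698]
eef_rot: [3.138, -0.891, 1.935]
force: [-0.2, -0.3, 0.9]
grip_width: 0.0938
grip_force: 0.0
time_s: 11.65
ee_pos: [0.6149, 0.0245, 0.1718]
eef_rot: [3.131, -0.894, 1.938]
force: [-0.7, -2.1, 2.2]
grip_width: 0.0446
grip_force: 50.0
time_s: 11.85
ee_pos: [0.6149, 0.0245, 0.1718]
eef_rot: [3.131, -0.894, 1.938]
force: [-1.0, -1.8, 1.2]
grip_width: 0.0448
grip_force: 50.0
[0.56623136 0.15642291 0.05878524] [-0.26990908  0.7313161  -0.6263592 ]
row [11.69  0.1  -9.4 ] [0. 0. 0.]
```

```bash
cat >> h.py <<'E'
import os
RAIL=np.array([.535,-.137,.037]); RY=-.165
def save_grasp():
    p,R,o=pose(); yaw=np.arctan2(R[1,0],R[0,0]) 
    ym=np.array([0,0,-1.]); h=np.array([np.cos(yaw),np.sin(yaw),0]); zm=h; xm=np.cross(ym,zm)
    Rm=np.c_[xm,ym,zm]; C=np.array([.563,.161,.043]); Ct=R.T@(C-p); Ct[1]=0
    np.savez('g.npz',Rt=R.T@Rm,Ct=Ct)
def grasp(): g=np.load('g.npz'); return g['Rt'],g['Ct']
def modpose():
    p,R,o=pose(); Rt,Ct=grasp(); return p+R@Ct,R@Rt
def mgo(Rm,pt,off):
    "row that puts module-frame point off at world pt with module orientation Rm"
    Rt,Ct=grasp(); R=Rm@Rt.T; p=np.array(pt)-Rm@np.array(off)-R@Ct; go(p,R); return p,R
def Rmod(phi,ry=None):  # mounted, hook toward -y_rail, clip raised phi
    ry=RY if ry is None else ry
    # x_m along +-rail, y_m=-rail y, z_m down
    return (Ro.from_euler('z',ry)*Ro.from_euler('x',phi)*Ro.from_matrix(np.c_[[1,0,0],[0,-1,0],[0,0,-1]])).as_matrix()
E
python3 - <<'E'
from h import *
save_grasp(); Rt,Ct=grasp(); print(Rt.round(3),Ct.round(4)); print(Rmod(.35).round(3))
E
python3 -m jog "[[3,0,-2.4,0,0,0],[6,0,-4.8,0,0,0],[9,0,-7.2,0,0,0],[11.7,0,-9.4,0,0,0]]"
python3 - <<'E'
from h import *
print(modpose()[0]); print(mgo(Rmod(.35),RAIL+[0,0.02,.12],[0,.0165,.021]))
E
```

```text
[[ 0.    -0.78   0.626]
 [ 1.    -0.007 -0.008]
 [ 0.01   0.626  0.779]] [-0.0089  0.      0.1945]
[[ 0.986 -0.154  0.056]
 [-0.164 -0.927  0.338]
 [ 0.    -0.343 -0.939]]
time_s: 12.25
ee_pos: [0.6138, 0.0243, 0.3234]
eef_rot: [3.131, -0.893, 1.938]
force: [0.2, 0.6, -1.0]
grip_width: 0.0442
grip_force: 50.0
[0.56340676 0.16134688 0.1945428 ]
row [ 0.99 -8.53 -5.3 ] [-0.158 -1.196  0.531]
(array([ 0.54600464, -0.03855484,  0.36372082]), array([[ 0.15555298,  0.98691504, -0.04244975],
       [ 0.93417434, -0.16093805, -0.31846075],
       [-0.32112548,  0.00988205, -0.9469851 ]]))
```

```bash
python3 -m jog "[[1,-8.5,-5.3,-0.158,-1.196,0.531],[1,-8.5,-5.3,-0.158,-1.196,0.531],[1,-8.5,-5.3,-0.158,-1.196,0.531],[1,-8.5,-5.3,-0.158,-1.196,0.531],[1,-8.5,-5.3,-0.158,-1.196,0.531],[1,-8.5,-5.3,-0.158,-1.196,0.531],[1,-8.5,-5.3,-0.158,-1.196,0.531],[1,-8.5,-5.3,-0.158,-1.196,0.531]]"
python3 - <<'E'
from h import *
print(pose()[2]['qpos']);mgo(Rmod(.35),RAIL+[0,0.02,.10],[0,.0165,.021])
E
```

```text
time_s: 13.05
ee_pos: [0.5464, -0.0384, 0.3621]
eef_rot: [-3.126, 0.225, 1.453]
force: [-1.0, 0.3, -2.2]
grip_width: 0.045
grip_force: 50.0
[-0.10801389  0.33923753  1.57575317 -0.23637037  1.25294755  0.08911657]
row [ 0.39 -0.01  1.79] [-0.013 -0.102  0.045]
```

```bash
python3 -m jog "[[0.4,0,1.8,-0.013,-0.102,0.045],[0.4,0,1.8,-0.013,-0.102,0.045],[0.4,0,1.8,-0.013,-0.102,0.045]]"
python3 - <<'E'
from h import *
C,Rm=modpose(); c=ctrl.camera('wrist'); cv2.imwrite('pics/w6.png',c['img'])
f=lambda X:proj(c,X).round(1).tolist()
print(C,Rm.round(3))
print('module: clip end top edge',[f(C+Rm@[x,-.043,-.016]) for x in(-.0225,.0225)],'nose',[f(C+Rm@[x,y,-.03]) for y in(-.024,.024) for x in(-.0225,.0225)],'bottom clip',[f(C+Rm@[x,-.043,.03]) for x in(-.0225,.0225)])
r=np.array([np.cos(RY),np.sin(RY),0]);n=np.array([-r[1],r[0],0])
print('rail pred lips',[[f(RAIL+a*r+b*n) for a in(-.09,-.06,.06,.09)] for b in(-.0175,.0175)])
E
```

```text
time_s: 13.35
ee_pos: [0.5462, -0.0383, 0.3437]
eef_rot: [3.136, 0.319, 1.41]
force: [0.1, -0.8, -2.5]
grip_width: 0.0448
grip_force: 50.0
[ 0.53623917 -0.10698     0.1617467 ] [[ 0.987 -0.152  0.053]
 [-0.161 -0.924  0.347]
 [-0.004 -0.351 -0.936]]
module: clip end top edge [[214.2, 232.3], [294.0, 232.0]] nose [[216.0, 267.8], [292.0, 267.4], [223.0, 288.3], [283.7, 287.9]] bottom clip [[219.5, 168.2], [287.3, 168.1]]
rail pred lips [[[181.5, 189.9], [206.2, 190.0], [304.4, 190.2], [328.9, 190.3]], [[177.0, 165.0], [203.3, 165.1], [308.0, 165.5], [334.1, 165.6]]]
```

View pics/w6.png

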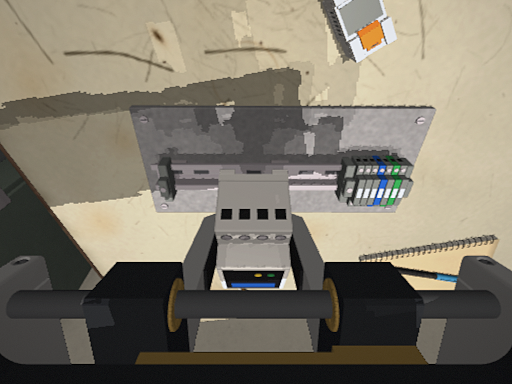

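The front now faces up (step 1), with the module at columns 217-291. The rail lies behind it between the end clamps, from column 175 to 345. I'll measure the lip rows and the module edges precisely.

Run:
```python
from h import *
im=cv2.imread('pics/w6.png',0).astype(int)
for a,b in((180,192),(300,312),(312,324),(324,336)): print(a,[(r,int(im[r,a:b].mean())) for r in range(148,200)])
print('module col',[(r,int(im[r,235:275].mean())) for r in list(range(160,185))+list(range(225,250,1))])
print('board rows x=195',[(r,int(im[r,185:200].mean())) for r in list(range(98,114))+list(range(203,218))])
from h import *
```

```text
180 [(148, 109), (149, 110), (150, 111), (151, 112), (152, 112), (153, 101), (154, 73), (155, 74), (156, 76), (157, 76), (158, 75), (159, 77), (160, 82), (161, 83), (162, 82), (163, 78), (164, 94), (165, 130), (166, 137), (167, 139), (168, 137), (169, 137), (170, 127), (171, 121), (172, 121), (173, 123), (174, 133), (175, 132), (176, 133), (177, 136), (178, 118), (179, 78), (180, 82), (181, 82), (182, 82), (183, 80), (184, 88), (185, 119), (186, 138), (187, 138), (188, 134), (189, 143), (190, 172), (191, 174), (192, 175), (193, 174), (194, 173), (195, 174), (196, 174), (197, 173), (198, 173), (199, 171)]
300 [(148, 139), (149, 140), (150, 139), (151, 139), (152, 141), (153, 133), (154, 97), (155, 87), (156, 76), (157, 72), (158, 74), (159, 74), (160, 73), (161, 73), (162, 75), (163, 78), (164, 88), (165, 121), (166, 139), (167, 136), (168, 137), (169, 134), (170, 107), (171, 78), (172, 92), (173, 108), (174, 175), (175, 221), (176, 213), (177, 212), (178, 199), (179, 119), (180, 86), (181, 94), (182, 91), (183, 94), (184, 109), (185, 156), (186, 222), (187, 213), (188, 213), (189, 20
[... 1625 characters left out ...]
 (183, 139), (184, 138), (225, 139), (226, 139), (227, 139), (228, 139), (229, 143), (230, 149), (231, 145), (232, 122), (233, 124), (234, 137), (235, 141), (236, 127), (237, 132), (238, 121), (239, 112), (240, 120), (241, 122), (242, 127), (243, 148), (244, 157), (245, 152), (246, 153), (247, 154), (248, 155), (249, 156)]
board rows x=195 [(98, 95), (99, 95), (100, 95), (101, 100), (102, 108), (103, 113), (104, 100), (105, 81), (106, 61), (107, 74), (108, 92), (109, 88), (110, 88), (111, 89), (112, 90), (113, 88), (203, 170), (204, 172), (205, 173), (206, 172), (207, 172), (208, 172), (209, 172), (210, 168), (211, 162), (212, 176), (213, 219), (214, 214), (215, 212), (216, 211), (217, 211)]
```

Run:
```python
from h import *
im=cv2.imread('pics/w6.png',0).astype(int)
print([(r,int(im[r,235:275].mean())) for r in range(260,296)])
for r in (176,180,200,225,240,255): print(r,'cols',[int(x) for x in im[r,210:228]],[int(x) for x in im[r,280:298]])
p,R,o=pose();Rt,Ct=grasp();c=ctrl.camera('wrist');G=np.array([0,0,.1804])
for d in(-.08,-.04,0,.04,.08):
    Q=Ro.from_euler('y',d).as_matrix(); Rm=R@Q@Rt; C=p+R@(G+Q@(Ct-G))
    print(d,{k:[proj(c,C+Rm@[x,y/1e3,z/1e3]).round(1).tolist() for x in(-.0225,.0225)] for k,(y,z) in dict(cb=(-43,30),ct=(-43,-16),nb=(-24,-16),nt=(-24,-30)).items()})
```

```text
[(260, 159), (261, 159), (262, 159), (263, 160), (264, 159), (265, 156), (266, 161), (267, 192), (268, 220), (269, 180), (270, 127), (271, 0), (272, 13), (273, 22), (274, 40), (275, 53), (276, 41), (277, 14), (278, 17), (279, 18), (280, 22), (281, 26), (282, 33), (283, 66), (284, 93), (285, 90), (286, 76), (287, 73), (288, 155), (289, 187), (290, 48), (291, 23), (292, 34), (293, 38), (294, 41), (295, 42)]
176 cols [133, 134, 135, 136, 135, 134, 133, 134, 137, 138, 140, 140, 139, 140, 139, 139, 139, 140] [139, 139, 139, 139, 139, 138, 139, 136, 150, 158, 199, 227, 224, 224, 223, 223, 222, 219]
180 cols [80, 82, 82, 81, 82, 82, 81, 77, 107, 129, 128, 130, 129, 129, 129, 129, 128, 129] [130, 130, 129, 130, 129, 131, 130, 132, 116, 92, 88, 89, 90, 90, 91, 90, 89, 89]
200 cols [167, 169, 172, 173, 173, 179, 156, 125, 133, 139, 139, 140, 140, 140, 139, 141, 140, 139] [139, 140, 139, 139, 141, 139, 140, 140, 135, 124, 152, 174, 172, 171, 172, 167, 162, 163]
225 cols [85, 85, 85, 82, 96, 124, 140, 141, 140, 140, 139, 141, 140, 140, 141, 140, 141, 141] [140, 140, 139, 139, 139, 140, 139, 139,
[... 518 characters left out ...]
nt': [[215.8, 265.5], [292.3, 265.2]]}
-0.04 {'cb': [[219.9, 168.4], [287.1, 168.3]], 'ct': [[214.3, 230.3], [294.0, 230.0]], 'nb': [[217.7, 244.6], [290.0, 244.3]], 'nt': [[215.9, 266.7], [292.2, 266.4]]}
0 {'cb': [[219.5, 168.3], [287.4, 168.2]], 'ct': [[214.2, 232.4], [294.1, 232.0]], 'nb': [[217.7, 245.4], [290.0, 245.0]], 'nt': [[216.1, 267.9], [292.0, 267.5]]}
0.04 {'cb': [[219.2, 168.3], [287.8, 168.2]], 'ct': [[214.2, 234.5], [294.1, 234.1]], 'nb': [[217.7, 246.1], [289.9, 245.8]], 'nt': [[216.2, 268.9], [291.9, 268.5]]}
0.08 {'cb': [[218.8, 168.4], [288.1, 168.3]], 'ct': [[214.1, 236.6], [294.2, 236.2]], 'nb': [[217.8, 246.9], [289.9, 246.5]], 'nt': [[216.4, 269.9], [291.7, 269.4]]}
```

The predicted and observed module edges agree, so the grip pose is right. The rail is within about 1 mm of the estimate. I'll go to just above the hooking position.

```bash
sed -i 's/^RAIL=.*/RAIL=np.array([.535,-.1365,.037]); RY=-.165/' h.py
cat >> h.py <<'E'
r_=np.array([np.cos(RY),np.sin(RY),0]); n_=np.array([-r_[1],r_[0],0]); LIP=RAIL-n_*.0175-[0,0,.001]
def where():
    C,Rm=modpose(); o=ctrl.get_obs()
    print('lip in module y,z mm',((Rm.T@(LIP-C))*1e3).round(1),'phi',np.arctan2(-Rm[2,1],-Rm[2,2]).round(3),'F rail-y,z',(np.array(o['force'])@n_).round(1),o['force'][2].round(1), 'seat',((C+Rm@[0,0,.021]-RAIL)@np.c_[r_,n_,[0,0,1]]*1e3).round(1),'T',o['time_s'])
E
python3 - <<'E'
from h import *
where(); mgo(Rmod(.35),LIP+[0,0,.012],[0,.0105,.0228])
E
```

```text
lip in module y,z mm [  3.3  87.8 102.3] phi 0.358 F rail-y,z -0.3 -1.7 seat [ -3.2  36.3 105.9] T 13.45
row [-1.25  0.2   9.9 ] [-0.001 -0.008  0.003]
```

```bash
python3 -m jog "[[-0.4,0.1,3,0,-0.008,0],[-0.8,0.2,6,0,-0.008,0.003],[-1.2,0.2,9,0,-0.008,0.003],[-1.25,0.2,9.9,0,-0.008,0.003],[-1.25,0.2,9.9,0,-0.008,0.003],[-1.25,0.2,9.9,0,-0.008,0.003]]"
python3 - <<'E'
from h import *
where(); mgo(Rmod(.35),LIP,[0,.0105,.0228])
p,R,o=pose(); print('world y_rail, z per cm in tool axes',(R.T@n_).round(3),(R.T@[0,0,1]).round(3)); Rm=modpose()[1];print('ym',(R.T@Rm[:,1]).round(3))
c=ctrl.camera('wrist'); im=cv2.cvtColor(c['img'],6).astype(int)
f=lambda X:proj(c,X).round(1).tolist()
print('pred rail rows',[f(RAIL+a*r_+b*n_) for a in(-.07,.07) for b in(-.0175,.0175)])
for x in (f(RAIL-.07*r_)[0],f(RAIL+.07*r_)[0]):
    x=int(x); d=im[140:240,x-5:x+6].mean(1); g=np.abs(np.diff(d)); print(x,[(i+140,int(d[i]),int(d[i+1])) for i in np.nonzero(g>14)[0]])
E
```

```text
time_s: 14.05
ee_pos: [0.5424, -0.0814, 0.2553]
eef_rot: [3.131, 0.329, 1.405]
force: [0.6, 0.3, -1.3]
grip_width: 0.0445
grip_force: 50.0
lip in module y,z mm [-0.3 14.7 35.3] phi 0.348 F rail-y,z 0.4 -1.3 seat [ 0.3 -8.6 17.4] T 14.05
row [ 0.4  -0.04  1.23] [ 0.     0.002 -0.001]
world y_rail, z per cm in tool axes [ 0.946  0.002 -0.323] [-0.323  0.01  -0.946]
ym [-0.78  -0.007  0.626]
pred rail rows [[169.9, 206.7], [161.8, 171.7], [334.6, 206.0], [342.7, 171.2]]
166 [(np.int64(173), 111, 126), (np.int64(182), 96, 122), (np.int64(183), 122, 163), (np.int64(189), 152, 118), (np.int64(190), 118, 91), (np.int64(199), 104, 127), (np.int64(200), 127, 159), (np.int64(206), 155, 130), (np.int64(213), 151, 171), (np.int64(214), 171, 199), (np.int64(232), 187, 203), (np.int64(233), 203, 240)]
338 [(np.int64(141), 123, 107), (np.int64(169), 91, 109), (np.int64(170), 109, 158), (np.int64(171), 158, 177), (np.int64(172), 177, 161), (np.int64(188), 154, 119), (np.int64(189), 119, 90), (np.int64(198), 100, 114), (np.int64(199), 114, 164), (np.int64(205), 158, 181), (np.int64(232), 204, 237)]
```

```bash
python3 -m jog "[[0.13,0,0.4,0,0.002,0],[0.26,0,0.8,0,0.002,0],[0.35,0,1.05,0,0.002,0],[0.35,0,1.05,0,0.002,0]]"; python3 -c "
from h import *
where()"; python3 -m jog "[[0.02,0,0.06,0,0,0],[0.04,0,0.12,0,0,0],[0.05,0,0.17,0,0,0],[0.05,0,0.17,0,0,0]]";  python3 -c "
from h import *
where()"
```

```text
time_s: 14.5
ee_pos: [0.5419, -0.0816, 0.2424]
eef_rot: [3.133, 0.328, 1.406]
force: [0.2, -0.4, -2.7]
grip_width: 0.0448
grip_force: 50.0
lip in module y,z mm [ 0.6 10.2 23. ] phi 0.349 F rail-y,z -0.3 -2.7 seat [-0.6 -8.5  4.3] T 14.5
time_s: 14.9
ee_pos: [0.5421, -0.0818, 0.2411]
eef_rot: [3.132, 0.328, 1.405]
force: [0.6, -1.3, -1.6]
grip_width: 0.0442
grip_force: 50.0
lip in module y,z mm [ 0.3  9.6 21.9] phi 0.349 F rail-y,z -1.1 -1.6 seat [-0.3 -8.8  3.1] T 14.9
```

```bash
for i in 1 2 3; do python3 -m jog "[[0.017,0,0.05,0,0,0],[0.017,0,0.05,0,0,0]]" >/dev/null;  python3 -c "
from h import *
where()"; done
```

```text
lip in module y,z mm [ 0.2  9.5 21.6] phi 0.349 F rail-y,z -0.3 3.8 seat [-0.2 -8.8  2.8] T 15.1
lip in module y,z mm [ 0.1  9.4 21.6] phi 0.349 F rail-y,z -0.0 8.9 seat [-0.1 -8.9  2.7] T 15.3
lip in module y,z mm [-0.1  9.3 21.5] phi 0.348 F rail-y,z -0.1 12.1 seat [ 0.1 -8.9  2.6] T 15.5
```

Contact came at the predicted height. I'll back off about 0.5 mm and slide along the floor direction to bring the hook under the lip.

```bash
python3 -m jog "[[-0.05,0,-0.14,0,0,0],[0.1,0,-0.27,0,0,0],[0.26,0,-0.39,0,0,0],[0.42,0,-0.52,0,0,0],[0.42,0,-0.52,0,0,0]]" >/dev/null;  python3 -c "
from h import *
where()"; for i in 1 2; do python3 -m jog "[[0.05,0,-0.04,0,0,0],[0.08,0,-0.063,0,0,0],[0.08,0,-0.063,0,0,0]]" >/dev/null;  python3 -c "
from h import *
where()"; done
```

```text
lip in module y,z mm [ 0.3 15.8 21.7] phi 0.349 F rail-y,z -1.4 1.9 seat [-0.3 -2.9  5.1] T 16.0
lip in module y,z mm [ 0.4 16.6 21.7] phi 0.349 F rail-y,z -1.6 1.4 seat [-0.4 -2.1  5.3] T 16.3
lip in module y,z mm [ 0.4 17.7 21.7] phi 0.349 F rail-y,z -2.6 0.7 seat [-0.4 -1.1  5.7] T 16.6
```

Run:
```python
from h import *
for ph in(.27,.2,.13,.08,.04,0): mgo(Rmod(ph),LIP,[-.0004,.0173,.0218])
```

```text
row [1.72 0.04 0.15] [-0.001 -0.079 -0.001]
row [3.26 0.04 0.39] [-0.001 -0.149 -0.002]
row [4.77 0.04 0.74] [-0.001 -0.219 -0.003]
row [5.84 0.03 1.05] [-0.001 -0.269 -0.003]
row [6.69 0.03 1.33] [-0.001 -0.309 -0.004]
row [7.52 0.03 1.66] [-0.001 -0.349 -0.004]
```

```bash
python3 -m jog "[[0.86,0,0.07,0,-0.04,0],[1.72,0,0.15,0,-0.079,0],[2.5,0,0.26,0,-0.114,0],[3.26,0,0.39,0,-0.149,0],[3.26,0,0.39,0,-0.149,0]]" >/dev/null;  python3 - <<'E'
from h import *
where()
for ph in(.16,.13,.10,.08,.06,.04,0): mgo(Rmod(ph),LIP,[-.0004,.0173,.0218])
E
```

```text
lip in module y,z mm [ 0.3 17.7 21.8] phi 0.199 F rail-y,z -2.9 4.3 seat [-0.2 -0.3  3.3] T 17.1
row [0.83 0.04 0.08] [-0.001 -0.039 -0.001]
row [1.5  0.03 0.14] [-0.001 -0.069 -0.002]
row [2.16 0.03 0.22] [-0.001 -0.099 -0.002]
row [2.6  0.03 0.29] [-0.001 -0.119 -0.002]
row [3.04 0.03 0.36] [-0.001 -0.139 -0.002]
row [3.47 0.03 0.45] [-0.001 -0.159 -0.002]
row [4.34 0.03 0.64] [-0.001 -0.199 -0.003]
```

```bash
python3 -m jog "[[0.83,0,0.08,0,-0.039,0],[1.5,0,0.14,0,-0.069,0],[1.5,0,0.14,0,-0.069,0]]" >/dev/null;  python3 -c "
from h import *
where()"; python3 -m jog "[[0.33,0,0.04,0,-0.015,0],[0.66,0,0.08,0,-0.03,0],[0.66,0,0.08,0,-0.03,0]]" >/dev/null;  python3 - <<'E'
from h import *
where()
for ph in(.08,.06,.04,0,-.02): mgo(Rmod(ph),LIP,[-.0004,.0173,.0218])
E
```

```text
lip in module y,z mm [-0.1 17.8 22. ] phi 0.131 F rail-y,z 1.6 6.3 seat [ 0.2 -0.   2.3] T 17.4
lip in module y,z mm [-0.3 17.5 22. ] phi 0.102 F rail-y,z 3.9 8.1 seat [ 0.4 -0.2  1.8] T 17.7
row [0.48 0.   0.06] [ 0.    -0.022 -0.003]
row [0.92 0.   0.09] [ 0.    -0.042 -0.003]
row [1.37 0.   0.13] [ 0.    -0.062 -0.003]
row [ 2.25 -0.    0.24] [ 0.    -0.102 -0.004]
row [ 2.69 -0.    0.3 ] [ 0.    -0.122 -0.004]
```

```bash
python3 -m jog "[[0.48,0,0.06,0,-0.022,0],[0.92,0,0.09,0,-0.042,0],[1.37,0,0.13,0,-0.062,0],[1.37,0,0.13,0,-0.062,0]]" >/dev/null;  python3 - <<'E'
from h import *
where(); print(ctrl.get_obs()['moment'])
for ph in(.02,0,-.02): mgo(Rmod(ph),LIP,[-.0004,.0173,.0218])
E
```

```text
lip in module y,z mm [-0.4 17.5 22.1] phi 0.039 F rail-y,z 6.7 12.0 seat [ 0.4 -0.1  0.8] T 18.1
[-0.25906765  0.4321395  -0.23249043]
row [ 0.43 -0.    0.05] [ 0.    -0.019 -0.003]
row [ 0.88 -0.    0.08] [ 0.    -0.039 -0.004]
row [ 1.32 -0.01  0.12] [ 0.    -0.059 -0.004]
```

```bash
python3 -m jog "[[0.43,0,0.05,0,-0.019,0],[0.88,0,0.08,0,-0.039,0],[0.88,0,0.08,0,-0.039,0]]" >/dev/null;  python3 - <<'E'
from h import *
where(); print(ctrl.get_obs()['moment'])
E
python3 -m jog "[[0.22,0,0.02,0,-0.01,0],[0.44,0,0.04,0,-0.02,0],[0.44,0,0.04,0,-0.02,0]]" >/dev/null;  python3 - <<'E'
from h import *
where(); print(ctrl.get_obs()['moment'])
p,R,o=pose(); print((R.T@n_).round(3),(R.T@[0,0,1]).round(3))
E
```

```text
lip in module y,z mm [-0.5 17.1 22.3] phi -0.0 F rail-y,z 4.4 16.5 seat [ 0.6 -0.4  0.3] T 18.4
[-0.77179186  0.7042352  -0.3197383 ]
lip in module y,z mm [-0.6 17.  22.9] phi -0.02 F rail-y,z 9.0 23.4 seat [ 0.6 -0.4  0.5] T 18.7
[-0.86643998  1.33623813 -0.68491865]
[ 0.767  0.003 -0.642] [-0.642  0.011 -0.767]
```

```bash
for i in 1 2 3 4; do python3 -m jog "[[-0.17,0,-0.03,0,0.006,0],[-0.17,0,-0.03,0,0.006,0]]" >/dev/null;  python3 - <<'E'
from h import *
where(); print(ctrl.get_obs()['moment'].round(2))
E
done
```

```text
lip in module y,z mm [-0.6 17.  22.7] phi -0.013 F rail-y,z 9.2 17.5 seat [ 0.6 -0.5  0.5] T 18.9
[-0.1   0.68 -0.4 ]
lip in module y,z mm [-0.5 17.  22.5] phi -0.006 F rail-y,z 8.4 10.5 seat [ 0.6 -0.5  0.4] T 19.1
[ 0.37  0.12 -0.13]
lip in module y,z mm [-0.4 17.  22.4] phi 0.001 F rail-y,z 7.8 5.1 seat [ 0.5 -0.5  0.4] T 19.3
[ 0.78 -0.3   0.2 ]
lip in module y,z mm [-0.4 17.  22.4] phi 0.007 F rail-y,z 8.4 2.6 seat [ 0.4 -0.5  0.5] T 19.5
[ 1.09 -0.62  0.33]
```

```bash
for i in 1 2; do python3 -m jog "[[0.04,0,-0.03,0,0,0],[0.04,0,-0.03,0,0,0]]" >/dev/null;  python3 - <<'E'
from h import *
where(); print(ctrl.get_obs()['moment'].round(2))
E
done
python3 - <<'E'
from h import *
c=ctrl.camera('wrist'); C,Rm=modpose(); hsv=cv2.cvtColor(c['img'],cv2.COLOR_BGR2HSV)
m=cv2.inRange(hsv,(5,140,60),(22,255,255)); ys,xs=np.nonzero(m[:,200:310]); print('orange',len(ys),(ys.min(),ys.max(),xs.min()+200,xs.max()+200) if len(ys) else '')
f=lambda y,z:proj(c,C+Rm@[0,y/1e3,z/1e3]).round(1).tolist()
print({(y,z):f(y,z) for y,z in((-43,30),(-43,-16),(-48,30),(-43,21),(-43,25))})
x=254; print([(r,c['img'][r,x].tolist()) for r in range(150,236,2)])
E
```

```text
lip in module y,z mm [-0.2 17.  22.4] phi 0.006 F rail-y,z 5.8 2.1 seat [ 0.2 -0.5  0.5] T 19.7
[ 0.83 -0.62  0.33]
lip in module y,z mm [ 0.2 17.  22.4] phi 0.005 F rail-y,z 3.6 1.7 seat [-0.1 -0.5  0.5] T 19.9
[ 0.59 -0.49  0.29]
orange 1219 (np.int64(289), np.int64(363), np.int64(200), np.int64(309))
{(-43, 30): [253.4, 167.9], (-43, -16): [254.2, 231.9], (-48, 30): [253.5, 163.1], (-43, 21): [253.6, 178.9], (-43, 25): [253.5, 174.0]}
[(150, [86, 88, 89]), (152, [82, 83, 84]), (154, [79, 79, 82]), (156, [83, 85, 87]), (158, [85, 86, 87]), (160, [81, 83, 85]), (162, [83, 84, 86]), (164, [84, 84, 87]), (166, [84, 86, 88]), (168, [84, 85, 87]), (170, [83, 83, 85]), (172, [74, 74, 77]), (174, [180, 188, 195]), (176, [193, 202, 209]), (178, [187, 195, 203]), (180, [207, 217, 225]), (182, [191, 200, 206]), (184, [189, 197, 204]), (186, [189, 198, 205]), (188, [191, 198, 207]), (190, [190, 197, 206]), (192, [190, 199, 206]), (194, [189, 198, 206]), (196, [190, 198, 206]), (198, [190, 199, 206]), (200, [190, 199, 206]), (202, [192, 200, 208]), (204, [191, 200, 207]), (206, [192, 202, 208]), (208, [187, 197, 203]), (210, [169, 176, 181]), (212, [168, 176, 181]), (214, [170, 177, 183]), (216, [168, 175, 181]), (218, [169, 177, 183]), (220, [169, 175, 181]), (222, [169, 176, 182]), (224, [169, 176, 182]), (226, [169, 176, 182]), (228, [167, 175, 180]), (230, [223, 228, 233]), (232, [220, 226, 232]), (234, [231, 234, 236])]
```

```bash
python3 -m jog "[[0.05,0,-0.04,0,0,0],[0.05,0,-0.04,0,0,0]]" >/dev/null; for i in 1 2 3; do python3 -m jog "[[-0.17,0,-0.03,0,0.007,0],[-0.17,0,-0.03,0,0.007,0]]" >/dev/null;  python3 - <<'E'
from h import *
where(); print(ctrl.get_obs()['moment'].round(2))
E
done
```

```text
lip in module y,z mm [ 0.8 17.2 22.3] phi 0.012 F rail-y,z 0.6 -0.7 seat [-0.7 -0.3  0.5] T 20.35
[ 0.4  -0.29  0.1 ]
lip in module y,z mm [ 0.9 17.4 22.4] phi 0.019 F rail-y,z 0.3 -4.3 seat [-0.8 -0.2  0.8] T 20.55
[ 0.72 -0.18  0.03]
lip in module y,z mm [ 0.9 17.5 22.4] phi 0.026 F rail-y,z 0.4 -11.5 seat [-0.8 -0.   0.8] T 20.75
[ 1.41 -0.44  0.13]
```

The pull rises to 11 N with no movement, so the clip is snapped. I'll relax it fully so the snapped state is registered, then do the proper tug.

```bash
python3 -m jog "[[0.34,0,0.06,0,-0.014,0],[0.36,0,0.06,0,-0.016,0],[0.36,0,0.06,0,-0.016,0],[0.36,0,0.06,0,-0.016,0],[0.36,0,0.06,0,-0.016,0]]" >/dev/null;python3 -c "
from h import *
where()"; python3 -m jog "[[-0.17,0,-0.03,0,0.007,0],[-0.34,0,-0.06,0,0.014,0],[-0.42,0,-0.07,0,0.018,0],[-0.42,0,-0.07,0,0.018,0]]" >/dev/null; python3 -c "
from h import *
where()"
```

```text
lip in module y,z mm [ 0.4 17.3 22.8] phi 0.009 F rail-y,z 0.5 -5.0 seat [-0.4 -0.2  1. ] T 21.25
lip in module y,z mm [ 0.7 17.5 22.5] phi 0.028 F rail-y,z -1.5 -22.4 seat [-0.7 -0.   1. ] T 21.65
```

```bash
python3 -m jog "[[0.35,0,0.07,0,-0.014,0],[0.35,0,0.07,0,-0.014,0],[0.35,0,0.07,0,-0.014,0]]" >/dev/null;python3 -c "
from h import *
where()"; python3 -m jog "[[0.05,0,0.06,0,0,0],[0.05,0,0.06,0,0,0]]" >/dev/null; python3 -c "
from h import *
where()"
```

```text
lip in module y,z mm [ 0.5 17.4 22.9] phi 0.013 F rail-y,z -0.7 -10.8 seat [-0.4 -0.1  1.1] T 21.95
lip in module y,z mm [-0.  17.4 22.7] phi 0.013 F rail-y,z 0.1 -4.0 seat [ 0.1 -0.1  0.9] T 22.15
```

```bash
python3 -m jog "[[0.03,0,0.035,0,0,0],[0.03,0,0.035,0,0,0],[0.03,0,0.035,0,0,0],[0.03,0,0.035,0,0,0]]" >/dev/null;python3 -c "
from h import *
where()"; python3 -m jog "[[-0.05,0,-0.06,0,0,0],[-0.1,0,-0.12,0,0,0],[-0.1,0,-0.12,0,0,0]]" >/dev/null; python3 -c "
from h import *
where()"
```

```text
lip in module y,z mm [-0.1 17.5 22.3] phi 0.013 F rail-y,z 2.5 6.4 seat [ 0.2 -0.1  0.5] T 22.55
lip in module y,z mm [ 0.7 17.4 22.6] phi 0.013 F rail-y,z 1.0 -3.7 seat [-0.6 -0.1  0.8] T 22.85
```

```bash
python3 -m jog "[[-0.05,0,-0.06,0,0,0],[-0.1,0,-0.12,0,0,0],[-0.1,0,-0.12,0,0,0]]" >/dev/null;python3 -c "
from h import *
where()"; python3 -m jog "[[-0.02,0,-0.025,0,0,0],[-0.02,0,-0.025,0,0,0]]" >/dev/null; python3 -c "
from h import *
where()"
```

```text
lip in module y,z mm [ 1.  17.6 23. ] phi 0.015 F rail-y,z -0.4 -22.1 seat [-0.9  0.1  1.2] T 23.15
lip in module y,z mm [ 1.  17.7 23. ] phi 0.015 F rail-y,z 0.0 -24.3 seat [-0.9  0.2  1.3] T 23.35
```

```bash
python3 -m jog "[[0.04,0,0.05,0,0,0],[0.04,0,0.05,0,0,0],[0.04,0,0.05,0,0,0],[0.04,0,0.05,0,0,0]]" >/dev/null;python3 -c "
from h import *
where()"; python3 -m jog "[[0,0,0,0,0,0],[0,0,0,0,0,0],[0,0,0,0,0,0],[0,0,0,0,0,0],[0,0,0,0,0,0],[0,0,0,0,0,0]]" >/dev/null; python3 -c "
from h import *
where()"; python3 -m jog "[[0.05,0,0.06,0,0,0],[0.08,0,0.1,0,0,0],[0.08,0,0.1,0,0,0]]" >/dev/null; python3 -c "
from h import *
where()"
```

```text
lip in module y,z mm [ 1.1 17.6 23.1] phi 0.014 F rail-y,z 1.2 -26.9 seat [-1.   0.1  1.3] T 23.75
lip in module y,z mm [ 1.1 17.6 23.1] phi 0.014 F rail-y,z 1.6 -27.2 seat [-1.   0.1  1.4] T 24.35
lip in module y,z mm [ 0.7 17.5 23. ] phi 0.013 F rail-y,z 2.2 -17.8 seat [-0.7 -0.1  1.2] T 24.65
```

```bash
python3 -m jog "[[0,0,0,0,0,0],[0,0,0,0,0,0],[0,0,0,0,0,0],[0,0,0,0,0,0],[0,0,0,0,0,0],[0,0,0,0,0,0],[0,0,0,0,0,0],[0,0,0,0,0,0]]" >/dev/null; python3 -c "
from h import *
where()"; python3 -m jog "[[0.05,0,0.06,0,0,0],[0.08,0,0.09,0,0,0],[0.08,0,0.09,0,0,0],[0.08,0,0.09,0,0,0]]" >/dev/null; python3 -c "
from h import *
where()"
```

```text
lip in module y,z mm [ 0.4 17.3 23. ] phi 0.013 F rail-y,z 0.9 -18.8 seat [-0.3 -0.2  1.2] T 25.45
lip in module y,z mm [-0.3 17.4 22.7] phi 0.013 F rail-y,z -0.4 -5.4 seat [ 0.3 -0.2  0.9] T 25.85
```

The tug held at about 16 N net for 0.8 s. Now I'll relax to zero and release.

```bash
python3 -m jog "[[0.02,0,0.025,0,0,0],[0.02,0,0.025,0,0,0],[0.02,0,0.025,0,0,0]]" >/dev/null; python3 -c "
from h import *
where()"; python3 -m jog "[[0,0,0,0,0,0],[0,0,0,0,0,0],[0,0,0,0,0,0],[0,0,0,0,0,0],[0,0,0,0,0,0],[0,0,0,0,0,0]]" 100; python3 -m jog "[[0,0,-3,0,0,0],[0,0,-7,0,0,0],[0,0,-11,0,0,0],[0,0,-15,0,0,0],[0,0,-15,0,0,0]]"
python3 - <<'E'
from h import *
c=ctrl.camera('wrist'); im=c['img']; g=cv2.cvtColor(im,6)
C=RAIL+[0,0,.021]; Rm=Rmod(0)
f=lambda x,y,z:proj(c,C+Rm@(np.array([x,y,z])/1e3)).round(1).tolist()
print('seated pred: clip end top',f(-22.5,-43,-16),f(22.5,-43,-16),'nose',f(-22.5,-24,-30),f(22.5,-24,-30),f(-22.5,24,-30),f(22.5,24,-30),'hook top',f(-22.5,43,-16),f(22.5,43,-16))
u=int(f(0,0,0)[0]); col=g[:,u-25:u+25].astype(float).mean(1); print([(r,int(col[r]),int(col[r+1])) for r in range(40,255) if abs(col[r+1]-col[r])>12])
r=int(f(0,-30,-16)[1])-3; row=g[r-1:r+2].astype(float).mean(0); print(r,[(i,int(row[i]),int(row[i+1])) for i in range(u-90,u+90) if abs(row[i+1]-row[i])>18])
hsv=cv2.cvtColor(im,cv2.COLOR_BGR2HSV); m=cv2.inRange(hsv,(5,140,80),(22,255,255))
for k in cv2.findContours(m,0,1)[0]:
    if cv2.contourArea(k)>8: print('orange',cv2.boundingRect(k))
E
```

```text
lip in module y,z mm [-0.3 17.4 22.3] phi 0.013 F rail-y,z 0.1 3.1 seat [ 0.3 -0.1  0.5] T 26.15
time_s: 26.75
ee_pos: [0.5539, -0.0114, 0.2054]
eef_rot: [3.131, 0.664, 1.401]
force: [0.4, 0.1, 0.4]
grip_width: 0.0895
grip_force: 0.0
time_s: 27.25
ee_pos: [0.5683, 0.0823, 0.3278]
eef_rot: [3.122, 0.662, 1.399]
force: [-0.2, 0.2, -0.4]
grip_width: 0.0938
grip_force: 0.0
seated pred: clip end top [231.6, 169.4] [271.7, 169.1] nose [232.2, 189.3] [271.3, 189.0] [234.4, 210.5] [269.0, 210.1] hook top [235.3, 208.7] [267.8, 208.3]
[(55, 111, 96), (56, 96, 74), (58, 67, 85), (59, 85, 104), (75, 113, 131), (76, 131, 171), (77, 171, 190), (81, 186, 142), (82, 142, 110), (87, 118, 151), (88, 151, 189), (103, 185, 149), (104, 149, 85), (105, 85, 62), (109, 84, 118), (110, 118, 148), (133, 118, 89), (141, 92, 108), (142, 108, 122), (143, 122, 142), (147, 140, 119), (159, 132, 92), (163, 97, 125), (164, 125, 153), (165, 153, 134), (167, 126, 146), (168, 146, 198), (171, 199, 185), (172, 185, 159), (173, 159, 192), (179, 199, 140), (188, 148, 174), (189, 174, 227), (190, 227, 213), (191, 213, 99), (192, 99, 78), (194, 87, 100), (203, 89, 103), (204, 103, 124), (209, 124, 172), (249, 138, 120)]
173 [(162, 149, 130), (163, 130, 108), (174, 71, 47), (179, 33, 64), (180, 64, 107), (231, 135, 182), (232, 182, 225), (234, 231, 196), (235, 196, 158), (240, 164, 202), (241, 202, 229), (243, 228, 207), (244, 207, 169), (249, 158, 201), (250, 201, 229), (252, 228, 207), (253, 207, 166), (257, 165, 144), (258, 144, 187), (259, 187, 225), (262, 224, 187), (263, 187, 155), (268, 173, 214), (269, 214, 235), (270, 235, 186), (271, 186, 124), (322, 155, 98), (323, 98, 28)]
orange (418, 290, 10, 42)
orange (79, 290, 12, 42)
orange (239, 234, 20, 16)
orange (349, 52, 25, 26)
```

The released module's edges are within 1 px of the seated, level prediction: clip end at row 168.5, nose from 189 to 209.5. The robot is clear of it, so I'll hand in.

```bash
python3 -c "
from station import ctrl
print(ctrl.hand_in())"
```

```text
the job is handed in; nothing more can be done
None
```

I turned the module over, snapped it onto the rail, tugged the clip end up, released it level on the rail and handed in at about 27 s; the tug was meant to be 10 to 20 N but peaked near 25 N net before holding around 16 N for 0.8 s, and I slid the module about 10 cm along the bench early on, possibly nudging a look-alike.

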